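# Find and release the latched key of a switch box

## Task

One of the four identical keys on the bench switch box has been left latched down. With closed fingertips tap each key lightly from left to right, lifting off after each and without switching any key over, to feel which one it is; then press that key firmly down and let it go so that it releases and all four keys stand up. Do not push in any other key, and leave the things round the box where they are.

Things in the scene. Friction and masses are not known exactly. Their poses are not given: they have to be found in the camera images.
- switch_box: white four-way switch box fixed to the bench, 100 mm deep (its x), 250 mm wide (its y); origin at the centre of its underside, x to the back, y to the left, z up. Four grey keys in black frames (34 mm square, 3 mm high) stand in a row along its y axis: centres at x = 0 and y = +81, +27, -27, -81 mm. Which one is latched differs from run to run.
- key_row (a point): middle of the key row, on the panel of the box, 40 mm above the bench. A latched key feels firm up to about 4.6 N, then gives by 1.2 N per mm; pushed 3 mm farther than it stands (about 8.5 N) it unlatches, and rises to the up position when let go. Tapped more lightly it stays latched.
- key_1: square grey push key, 24 x 24 mm, number 1 of four identical ones (the leftmost, seen from the robot). Origin: middle of its top face, 54 mm above the origin of switch_box when the key is up (off), 51 mm when latched down (on); end stop at 46 mm. Off, it gives from 1 N, 1.2 N more per mm, and springs back; pushed in 6 mm it would be switched on, which fails the job.
- key_2: square grey push key, 24 x 24 mm, number 2 of four identical ones (second from the left). Origin: middle of its top face, 54 mm above the origin of switch_box when the key is up (off), 51 mm when latched down (on); end stop at 46 mm. Off, it gives from 1 N, 1.2 N more per mm, and springs back; pushed in 6 mm it would be switched on, which fails the job.
- key_3: square grey push key, 24 x 24 mm, number 3 of four identical ones (third from the left). Origin: middle of its top face, 54 mm above the origin of switch_box when the key is up (off), 51 mm when latched down (on); end stop at 46 mm. Off, it gives from 1 N, 1.2 N more per mm, and springs back; pushed in 6 mm it would be switched on, which fails the job.
- key_4: square grey push key, 24 x 24 mm, number 4 of four identical ones (the rightmost). Origin: middle of its top face, 54 mm above the origin of switch_box when the key is up (off), 51 mm when latched down (on); end stop at 46 mm. Off, it gives from 1 N, 1.2 N more per mm, and springs back; pushed in 6 mm it would be switched on, which fails the job.
- tube: clear 50 ml tube with a screw cap, 33 mm across, 114 mm tall, standing to the left of the switch box. Loose; origin at its underside (bystander, leave alone).
- dropper: white dropper bottle, 27 mm across, 85 mm tall, standing to the left of the switch box. Loose; origin at its underside (bystander, leave alone).
- dish: flat round agar plate, 90 mm across, 15 mm high, to the right of the switch box. Loose; origin at its underside (bystander, leave alone).
- marker: felt marker, 136 mm long, 12 mm thick, lying in front of the switch box. Loose; origin at its underside (bystander, leave alone).
- counter: small hand tally counter, 34 x 47 x 49 mm, standing behind the switch box. Loose; origin at its underside (bystander, leave alone).
- tape: roll of lab tape, 60 mm across, 22 mm high, lying flat behind the switch box. Loose; origin at its underside (bystander, leave alone).

How it is judged:
By the outcome, as a careful person would: the job done as asked, in the order asked, and still so for the second after the job is handed in, with the robot touching nothing.
It also fails if it takes over 51 s, if anything falls off the work surface, if the arm or the gripper's body presses on something with over 40 N, if the wrist force passes 120 N, or if a joint passes its speed limit or range.

## Robot

A 6-joint arm with a two-finger parallel gripper is mounted at the origin on a cart in front of the work surface, level with it; the furniture and walls round the work are solid. World frame = base frame: x ahead of the robot, y to its left, z up, the work surface at z = 0. Lengths are in mm, angles in rad, forces in N, time in s.
With the tool pointing down it reaches from about 250 to 725 mm from the base axis. Payload 9.7 kg.
Tool frame: the origin (TCP) lies at the very end of the fingers, on their centre line; the grasp point (between the pads) lies 19 mm behind it; z points along the fingers, y is the line along which they close (so a half turn about z gives the same grasp; the last joint's range is limited). The gripper opens to 85 mm and grips with 20 to 120 N. Pads are 22 mm wide; open, the fingers measure 114 mm over their backs; the gripper's body (76 mm by 85 mm) begins 54 mm behind the grasp point. The pads swing forward as they close: fully open they stand 13 mm farther back than shut.
Start: joints at [-1.178, 0.087, 0.176, 1.66, 0, 1.571], TCP at [210.524, -508.111, 231.284] pointing down, gripper open.
Joint ranges: [-3.13, 3.13], [-0.85, 1.81], [-1.15, 1.24], [-2.2, 2.28], [-1.44, 1.52], [-3.14, 3.14]. Speed limits (rad/s): [2.22, 2.22, 2.57, 3.14, 3.14, 3.14].

## Interface

Orientations are given as a unit quaternion [w, x, y, z].
In Python, from bench import manip gives the robot as it stands.
- The arm moves only by the tool play_rows, never from a script. Its argument "deltas" is a list of rows, each a list of 7 numbers: the shift along the tool's x, y, z in m, then the turn, a rotation vector about the tool's x, y, z in degrees, then the opening, from 0 (shut) to 1 (fully open). In form: [[tx, ty, tz, ax, ay, az, hand], ...]. A call has 1 to 20 rows; each row shifts and turns the commanded pose from where the row before left it, along the tool's axes as they then stand; what a row does not reach is not made up. A row lasts 1/10 s, in which the tool goes at most 50 mm and 8.59 degrees, less where a joint would pass 70% of its speed; a pose out of reach is approached as far as the arm can. A call with a gripper value outside its range is refused whole. The fingers move at their own pace and stop on an object; the grip force is fixed at half the most. Time passes only in rows, so rows that do not move let the fingers close. It gives the time, the measured TCP pose, the force, the opening and the grip force at its end, in the units of the state.
- manip.observe(): the state, without advancing time (a new reading comes with each control period).
- manip.snapshot(name): name is "scene" or "top" or "wrist"; returns the picture (400x640x3 uint8, red, green, blue); there is no depth.
- manip.camera_info(name): a dict with "vfov" (degrees; the focal length in pixels is half the picture's height over the tangent of half this angle, whatever the lens; pixels are square), "cx", "cy" (the principal point, pixels), "R" (3x3) and "t" (3): a world point X has camera coordinates R X + t; the wrist camera has in their place "mount" (4x4, takes a point from camera to tool coordinates, whose origin is the TCP and whose axes are the flange's). Camera axes: x right, y down, z forward; pixel columns grow to the right and rows downward; lengths in mm; the calibration is good to about 2 mm. A picture is of the moment at which its call begins: read the wrist's pose just before it. camera_info takes no time and is no camera call.
- manip.job_done(): hands the job in; it is judged then, once.
The state is a dict: "time_s": time; "q": joint angles; "joint_vel": joint speeds; "effort": joint torques, N m; "ee_pos": TCP position; "orientation": TCP orientation; "contact_force": force on the tool from outside, world axes, zero at the start; "ft_torque": the same for the moment, N m; "grip_width": finger opening in mm; "grasp_force": force on a finger pad.
Only numpy, scipy, OpenCV 4.12 (cv2) and the standard library are available. Lean on these libraries where they do the work, as an engineer would, in place of code of your own. Each camera call takes 0.05 s, during which the arm holds its last target. There are 200 camera calls.

## Working session

There is one attempt and no reset: what is moved stays moved. The work goes in short steps, Python scripts to look and compute and a tool call to move; the robot and the scene stay as the last step left them, time stands still between calls to the robot, and variables do not carry over. Pictures are saved under pics/ and viewed, at most 10 in all, crops included, and the job is handed in when it is done.

Besides the shell and the picture viewer there is one more tool, called after "Request:" as a command line: name --pt "numbers of a row" for each row, then --argument value for the rest. play_rows: Moves the arm, as the interface text tells. Its arguments: {"type":"object","properties":{"deltas":{"type":"array","items":{"type":"array","items":{"type":"number"}}}},"required":["deltas"]}

```bash
mkdir -p pics; python3 - <<'E'
from bench import manip
import cv2
for n in("top","scene"):
    im=manip.snapshot(n); cv2.imwrite(f"pics/{n}0.png",im[:,:,::-1]); print(n,manip.camera_info(n))
print(manip.camera_info("wrist")); print(manip.observe())
E
```

```text
top {'vfov': 46.24604077683108, 'cx': 320.13815538666285, 'cy': 205.7113393942889, 'R': array([[-0.02121763, -0.99960164, -0.01861107],
       [-0.99428106,  0.02304621, -0.10427872],
       [ 0.1046661 ,  0.01629208, -0.99437396]]), 't': array([  51.65581482,  548.16524442, 1053.63539861])}
scene {'vfov': 43.77780967544811, 'cx': 321.0606909221224, 'cy': 201.7119144957677, 'R': array([[-0.87064548, -0.49175401, -0.01242705],
       [-0.18802867,  0.3560348 , -0.91536028],
       [ 0.45455655, -0.79461765, -0.40244394]]), 't': array([496.48206721, 156.07407146, 864.84760143])}
{'vfov': 66.29944929032688, 'cx': 316.2191436590842, 'cy': 201.45830078233536, 'mount': array([[-4.59572343e-04, -9.52799145e-01, -3.03601019e-01,
         7.73745822e+01],
       [ 9.99999878e-01, -4.93612003e-04,  3.53780373e-05,
        -1.41563663e-02],
       [-1.83569271e-04, -3.03600966e-01,  9.52799255e-01,
        -1.42604726e+02],
       [ 0.00000000e+00,  0.00000000e+00,  0.00000000e+00,
         1.00000000e+00]])}
{'time_s': 0.1, 'q': array([-1.17799629e+00,  8.73888060e-02,  1.75217183e-01,  1.65978036e+00,
        9.45369491e-06,  1.57078444e+00]), 'joint_vel': array([-0.00022554, -0.00303791,  0.00077511,  0.00056133,  0.00110669,
        0.00121301]), 'effort': array([ 3.06945622e-03, -5.21561694e+01,  4.65652728e+01,  1.62088353e-02,
        7.11631697e-05, -1.83415744e-05]), 'ee_pos': array([ 210.45426748, -507.92945707,  230.66485556]), 'orientation': array([-5.67644312e-04,  9.80774108e-01,  1.95145625e-01, -1.08118262e-04]), 'contact_force': array([ 0.40540703,  0.54941126, -0.334723  ]), 'ft_torque': array([ 0.04939493, -0.02041264,  0.00696553]), 'grasp_force': 0.0, 'grip_width': 85.31227604305556}
```

View pics/top0.png

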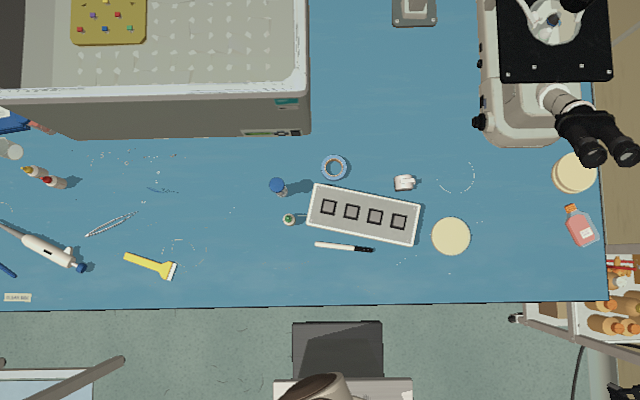

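View pics/scene0.png

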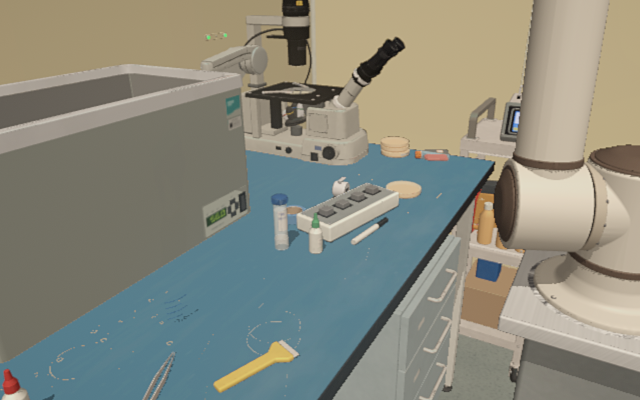

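The top view shows the box with its four black frames near (329,207), (351,212), (375,216) and (398,222). The tube (278,187) and dropper (290,219) are to its left. The marker is in front, and the tape and counter are behind.

```bash
cat > h.py <<'E'
import numpy as np,cv2
from bench import manip
def ray(c,px,z,R=None,t=None):
    R,t=c["R"],c["t"]; f=200/np.tan(np.radians(c["vfov"]/2))
    d=R.T@np.array([(px[0]-c["cx"])/f,(px[1]-c["cy"])/f,1]); o=-R.T@t
    return o+d*(z-o[2])/d[2]
E
python3 - <<'E'
from h import *
im=cv2.imread("pics/top0.png"); g=im.max(2); c=manip.camera_info("top")
m=np.zeros_like(g); m[185:245,308:422]=(g[185:245,308:422]<75)*255
n,l,s,ce=cv2.connectedComponentsWithStats(m)
P=[]
for i in range(1,n):
    if s[i,4]>40:
        cn=cv2.findContours((l==i).astype('uint8'),0,2)[0][0]; r=cv2.minAreaRect(cn)
        p=ray(c,r[0],42); print(s[i],r,p.round(1)); P.append(p)
# box white top
w=np.zeros_like(g); w[180:250,300:425]=((im.min(2)>120)[180:250,300:425])*255
cn=max(cv2.findContours(w,0,2)[0],key=cv2.contourArea); r=cv2.minAreaRect(cn)
print(r,ray(c,r[0],40).round(1),[ray(c,p,40).round(0)[:2] for p in cv2.boxPoints(r)])
E
```

```text
[321 199  16  17  74] ((327.8882141113281, 206.7529296875), (13.775084495544434, 13.883550643920898), 12.52880859375) [545.   21.6  42. ]
[344 204  16  16  81] ((351.2884521484375, 211.5576934814453), (14.120361328125, 13.924245834350586), 11.309932708740234) [532.8 -31.4  42. ]
[367 209  16  16  78] ((374.423095703125, 216.38462829589844), (13.924245834350586, 13.924245834350586), 11.309932708740234) [520.6 -83.6  42. ]
[390 214  17  16  82] ((397.7294006347656, 221.21763610839844), (14.317411422729492, 14.20894718170166), 12.52880573272705) [ 508.4 -136.    42. ]
((359.7196044921875, 214.04576110839844), (116.53945922851562, 44.176490783691406), 11.768289566040039) [526.8 -50.6  40. ] [array([508.,  90.]), array([607.,  68.]), array([ 546., -191.]), array([ 448., -167.])]
```

Request:
play_rows --pt "0 0 0 0 0 7.12 0" --pt "0 0 0 0 0 7.12 0" --pt "0 0 0 0 0 7.12 0" --pt "0 0 0 0 0 7.12 0" --pt "0 0 0 0 0 7.12 0" --pt "0 0 0 0 0 0 0"

```text
time_s: 0.7
ee_pos: [210.5, -508.0, 230.9]
orientation: [-0.0, 0.993, -0.115, -0.0]
contact_force: [0.0, 0.6, -0.3]
grip_width: -0.0
grasp_force: 0.0
```

Request:
play_rows --pt "0.0103 -0.0296 0 0 0 0 0" --pt "0.0103 -0.0296 0 0 0 0 0" --pt "0.0103 -0.0296 0 0 0 0 0" --pt "0.0103 -0.0296 0 0 0 0 0" --pt "0.0103 -0.0296 0 0 0 0 0" --pt "0.0103 -0.0296 0 0 0 0 0" --pt "0.0103 -0.0296 0 0 0 0 0" --pt "0.0103 -0.0296 0 0 0 0 0" --pt "0.0103 -0.0296 0 0 0 0 0" --pt "0.0103 -0.0296 0 0 0 0 0" --pt "0.0103 -0.0296 0 0 0 0 0" --pt "0.0103 -0.0296 0 0 0 0 0" --pt "0.0103 -0.0296 0 0 0 0 0" --pt "0.0103 -0.0296 0 0 0 0 0" --pt "0.0103 -0.0296 0 0 0 0 0" --pt "0.0103 -0.0296 0 0 0 0 0" --pt "0.0103 -0.0296 0 0 0 0 0" --pt "0.0103 -0.0296 0 0 0 0 0" --pt "0.0103 -0.0296 0 0 0 0 0" --pt "0.0103 -0.0296 0 0 0 0 0"

```text
time_s: 2.7
ee_pos: [528.2, -48.4, 234.6]
orientation: [-0.029, 0.998, -0.06, 0.001]
contact_force: [0.4, 0.0, 0.3]
grip_width: 0.3
grasp_force: 0.0
```

Request:
play_rows --pt "0 0 0.03 0 0 0 0" --pt "0 0 0.03 0 0 0 0" --pt "0 0 0.03 0 0 0 0" --pt "0 0 0.02 0 0 0 0" --pt "0 0 0 0 0 0 0" --pt "0 0 0 0 0 0 0"

```text
time_s: 3.3
ee_pos: [527.8, -45.5, 125.4]
orientation: [-0.029, 0.998, -0.058, 0.001]
contact_force: [-0.0, 0.2, 1.3]
grip_width: 0.1
grasp_force: 0.0
```

```bash
cat >> h.py <<'E'
from scipy.spatial.transform import Rotation as Ro
TH=np.radians(-13.1)
BX=np.array([np.cos(TH),np.sin(TH),0]); BY=np.array([-BX[1],BX[0],0])
RT=np.column_stack([BX,-BY,[0,0,-1]])
def corr(target):
    s=manip.observe(); w,x,y,z=s["orientation"]; R=Ro.from_quat([x,y,z,w])
    rv=np.degrees((R.inv()*Ro.from_matrix(RT)).as_rotvec())
    d=np.array(target)-s["ee_pos"]
    print("t",s["time_s"],"q",s["q"].round(3),"rotvec",rv.round(2),"then shift mm",(RT.T@d).round(1),"(now axes",R.inv().apply(d).round(1),") F",s["contact_force"].round(2),s["ee_pos"].round(2))
E
python3 -c "
from h import *
corr([545,21.6,70])"
```

```text
t 3.3 q [-0.118  0.025 -0.094  1.452  0.059  3.14 ] rotvec [-3.36  0.22  6.43] then shift mm [  1.5 -69.3  55.4] (now axes [  9.3 -65.3  59.3] ) F [-0.01  0.2   1.31] [527.84 -45.54 125.39]
```

```bash
sed -i 's/^RT=.*/RT=np.column_stack([BY,BX,[0,0,-1]])/' h.py
python3 -c "
from h import *
corr([545,21.6,70])"
```

```text
t 3.3 q [-0.118  0.025 -0.094  1.452  0.059  3.14 ] rotvec [ -2.77  -2.43 -83.54] then shift mm [69.3  1.5 55.4] (now axes [  9.3 -65.3  59.3] ) F [-0.01  0.2   1.31] [527.84 -45.54 125.39]
```

Request:
play_rows --pt "0 0 0 -0.252 -0.221 -7.595 0" --pt "0 0 0 -0.252 -0.221 -7.595 0" --pt "0 0 0 -0.252 -0.221 -7.595 0" --pt "0 0 0 -0.252 -0.221 -7.595 0" --pt "0 0 0 -0.252 -0.221 -7.595 0" --pt "0 0 0 -0.252 -0.221 -7.595 0" --pt "0 0 0 -0.252 -0.221 -7.595 0" --pt "0 0 0 -0.252 -0.221 -7.595 0" --pt "0 0 0 -0.252 -0.221 -7.595 0" --pt "0 0 0 -0.252 -0.221 -7.595 0" --pt "0 0 0 -0.252 -0.221 -7.595 0" --pt "0.023 0.0005 0 0 0 0 0" --pt "0.023 0.0005 0 0 0 0 0" --pt "0.023 0.0005 0 0 0 0 0" --pt "0 0 0.02 0 0 0 0" --pt "0 0 0.02 0 0 0 0" --pt "0 0 0 0 0 0 0" --pt "0 0 0 0 0 0 0" --pt "0 0 0 0 0 0 0"

```text
time_s: 5.2
ee_pos: [545.6, 21.1, 86.7]
orientation: [0.001, 0.783, 0.622, 0.001]
contact_force: [0.8, -0.1, 0.2]
grip_width: 0.1
grasp_force: 0.0
```

```bash
python3 -c "
from h import *
corr([545,21.6,60])
cv2.imwrite('pics/s1.png',manip.snapshot('scene')[130:260,250:450,::-1].repeat(3,0).repeat(3,1))"
```

```text
t 5.2 q [ 0.039  0.068 -0.123  1.377 -0.     1.839] rotvec [ 0.13 -0.03 -0.03] then shift mm [ 0.3 -0.7 26.7] (now axes [ 0.3 -0.7 26.7] ) F [ 0.75 -0.06  0.18] [545.56  21.11  86.73]
```

View pics/s1.png

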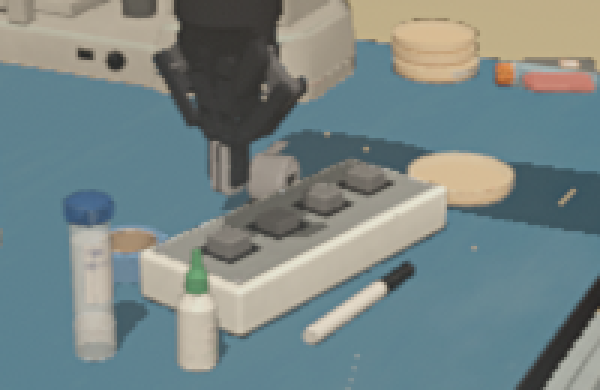

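The crop shows the closed fingers above key 1, which is at about (230,243) in the crop. Key 2 (283,222) may sit lower, so I'll tap to find out.

Request:
play_rows --pt "0 -0.0005 0.015 0 0 0 0" --pt "0 0 0.0125 0 0 0 0" --pt "0 0 0 0 0 0 0" --pt "0 0 0 0 0 0 0"

```text
time_s: 5.65
ee_pos: [543.7, 21.3, 56.6]
orientation: [-0.0, 0.783, 0.622, -0.001]
contact_force: [0.1, -0.3, 0.3]
grip_width: 0.4
grasp_force: 0.0
```

Request:
play_rows --pt "0 0 0.002 0 0 0 0" --pt "0 0 0.002 0 0 0 0" --pt "0 0 0.002 0 0 0 0" --pt "0 0 0 0 0 0 0" --pt "0 0 0 0 0 0 0" --pt "0 0 0 0 0 0 0"

```text
time_s: 6.25
ee_pos: [544.4, 21.3, 51.7]
orientation: [0.0, 0.783, 0.622, 0.0]
contact_force: [0.3, -0.2, 4.0]
grip_width: -0.2
grasp_force: 1.8
```

Request:
play_rows --pt "0 0 -0.001 0 0 0 0" --pt "0 0 0 0 0 0 0" --pt "0 0 0 0 0 0 0"

```text
time_s: 6.55
ee_pos: [544.4, 21.3, 52.4]
orientation: [0.0, 0.783, 0.622, 0.0]
contact_force: [1.1, -0.1, 2.2]
grip_width: 0.2
grasp_force: 1.4
```

```bash
python3 -c "
from h import *
corr([545,21.6,60])"
```

```text
t 6.55 q [ 0.039  0.08  -0.177  1.313 -0.     1.839] rotvec [ 0.03  0.01 -0.02] then shift mm [ 0.4  0.5 -7.6] (now axes [ 0.4  0.5 -7.6] ) F [ 1.06 -0.11  2.21] [544.4   21.34  52.43]
```

Key 1 is springy, so it is up. Next is key 2.

Request:
play_rows --pt "0 0 -0.006 0 0 0 0" --pt "0 0 -0.006 0 0 0 0" --pt "-0.018 0 0 0 0 0 0" --pt "-0.018 0 0 0 0 0 0" --pt "-0.018 0 0 0 0 0 0" --pt "0 0 0 0 0 0 0" --pt "0 0 0.006 0 0 0 0" --pt "0 0 0.003 0 0 0 0" --pt "0 0 0.003 0 0 0 0" --pt "0 0 0 0 0 0 0" --pt "0 0 0 0 0 0 0" --pt "0 0 0 0 0 0 0"

```text
time_s: 7.75
ee_pos: [532.0, -31.1, 52.4]
orientation: [0.0, 0.783, 0.622, -0.0]
contact_force: [-0.2, -1.3, 0.3]
grip_width: -0.2
grasp_force: 0.0
```

Request:
play_rows --pt "0 0 0.0005 0 0 0 0" --pt "0 0 0.0005 0 0 0 0" --pt "0 0 0 0 0 0 0" --pt "0 0 0 0 0 0 0"

```text
time_s: 8.15
ee_pos: [531.9, -31.3, 51.3]
orientation: [0.0, 0.783, 0.622, -0.0]
contact_force: [0.6, -0.3, 0.3]
grip_width: 0.1
grasp_force: 0.0
```

Request:
play_rows --pt "0 0 0.0004 0 0 0 0" --pt "0 0 0 0 0 0 0" --pt "0 0 0 0 0 0 0"

```text
time_s: 8.45
ee_pos: [531.9, -31.3, 51.1]
orientation: [0.0, 0.783, 0.622, -0.0]
contact_force: [-1.3, -0.5, 3.6]
grip_width: -0.1
grasp_force: 1.4
```

Key 2 is firm and low: no force until 51 mm, then 3.6 N. I'll lift off and tap keys 3 and 4 as well.

Request:
play_rows --pt "0 0 -0.0064 0 0 0 0" --pt "0 0 -0.007 0 0 0 0" --pt "-0.018 0 0 0 0 0 0" --pt "-0.018 0 0 0 0 0 0" --pt "-0.018 0 0 0 0 0 0" --pt "0 0 0 0 0 0 0" --pt "0 0 0.006 0 0 0 0" --pt "0 0 0.003 0 0 0 0" --pt "0 0 0.003 0 0 0 0" --pt "0 0 0 0 0 0 0" --pt "0 0 0 0 0 0 0" --pt "0 0 0 0 0 0 0"

```text
time_s: 9.65
ee_pos: [519.7, -83.4, 52.5]
orientation: [-0.0, 0.783, 0.622, 0.0]
contact_force: [-0.8, 2.0, 3.0]
grip_width: 0.1
grasp_force: 1.3
```

Request:
play_rows --pt "0 0 -0.006 0 0 0 0" --pt "0 0 -0.006 0 0 0 0" --pt "-0.018 0 0 0 0 0 0" --pt "-0.018 0 0 0 0 0 0" --pt "-0.018 0 0 0 0 0 0" --pt "0 0 0 0 0 0 0" --pt "0 0 0.006 0 0 0 0" --pt "0 0 0.003 0 0 0 0" --pt "0 0 0.003 0 0 0 0" --pt "0 0 0 0 0 0 0" --pt "0 0 0 0 0 0 0" --pt "0 0 0 0 0 0 0"

```text
time_s: 10.85
ee_pos: [507.4, -136.1, 52.5]
orientation: [-0.0, 0.783, 0.622, 0.0]
contact_force: [-0.7, 1.4, 2.9]
grip_width: 0.0
grasp_force: 1.3
```

Request:
play_rows --pt "0 0 -0.006 0 0 0 0" --pt "0 0 -0.006 0 0 0 0" --pt "0.027 0 0 0 0 0 0" --pt "0.027 0 0 0 0 0 0" --pt "0.027 0 0 0 0 0 0" --pt "0.027 0 0 0 0 0 0" --pt "0 0 0 0 0 0 0" --pt "0 0 0 0 0 0 0" --pt "0 0 0 0 0 0 0"

```text
time_s: 11.75
ee_pos: [531.8, -31.9, 64.5]
orientation: [0.0, 0.783, 0.621, -0.0]
contact_force: [0.5, 0.1, 0.7]
grip_width: 0.3
grasp_force: 0.0
```

Keys 3 and 4 are springy, so key 2 is the latched one. Pressing it firmly now.

Request:
play_rows --pt "0 0 0.006 0 0 0 0" --pt "0 0 0.005 0 0 0 0" --pt "0 0 0.002 0 0 0 0" --pt "0 0 0.001 0 0 0 0" --pt "0 0 0.001 0 0 0 0" --pt "0 0 0.001 0 0 0 0" --pt "0 0 0.001 0 0 0 0" --pt "0 0 0 0 0 0 0" --pt "0 0 0 0 0 0 0" --pt "0 0 0 0 0 0 0"

```text
time_s: 12.75
ee_pos: [531.5, -31.8, 47.9]
orientation: [0.0, 0.783, 0.621, -0.0]
contact_force: [-5.1, -2.9, 8.1]
grip_width: 0.0
grasp_force: 4.0
```

Request:
play_rows --pt "0 0 0.0005 0 0 0 0" --pt "0 0 0.0005 0 0 0 0" --pt "0 0 0 0 0 0 0" --pt "0 0 0 0 0 0 0"

```text
time_s: 13.15
ee_pos: [531.5, -31.8, 47.1]
orientation: [0.0, 0.783, 0.621, -0.0]
contact_force: [-4.2, -2.6, 9.5]
grip_width: -0.4
grasp_force: 4.5
```

Request:
play_rows --pt "0 0 -0.003 0 0 0 0" --pt "0 0 -0.005 0 0 0 0" --pt "0 0 -0.01 0 0 0 0" --pt "0 0 -0.03 0 0 0 0" --pt "0 0 -0.03 0 0 0 0" --pt "0 0 -0.03 0 0 0 0" --pt "0 0 -0.02 0 0 0 0" --pt "0 0 0 0 0 0 0" --pt "0 0 0 0 0 0 0"

```text
time_s: 14.05
ee_pos: [532.1, -31.2, 174.4]
orientation: [0.0, 0.783, 0.622, 0.0]
contact_force: [0.3, 0.1, -0.3]
grip_width: -0.2
grasp_force: 0.0
```

```bash
python3 -c "
from h import *
corr([545,21.6,60])
a=cv2.imread('pics/scene0.png')[170:250,270:420]; b=manip.snapshot('scene')[170:250,270:420,::-1]
cv2.imwrite('pics/s2.png',cv2.resize(np.vstack([a,b]),None,fx=3.7,fy=3.7,interpolation=cv2.INTER_CUBIC))"
```

```text
t 14.05 q [-0.059  0.032  0.008  1.547 -0.     1.741] rotvec [ 0.03 -0.   -0.02] then shift mm [ 54.3   0.6 114.4] (now axes [ 54.3   0.5 114.4] ) F [ 0.28  0.14 -0.31] [532.09 -31.2  174.44]
```

View pics/s2.png

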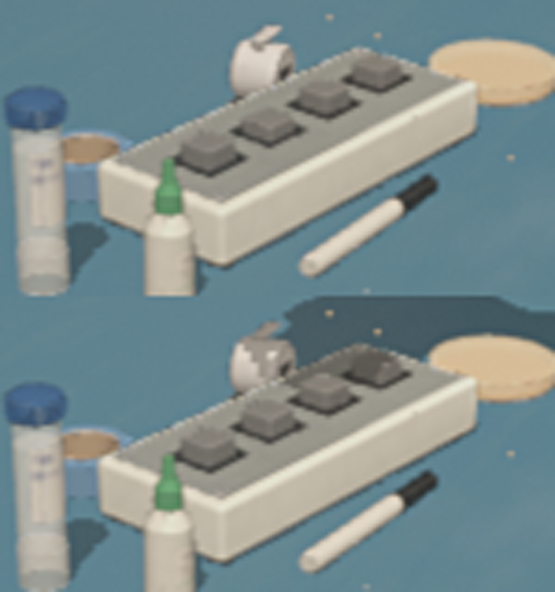

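In the before/after crops, key 2 went from lower, at (268,125), to standing like its neighbours, at (268,420). The things round the box have not moved, and the arm is clear.

```bash
python3 -c "
from bench import manip
print(manip.job_done())"
```

```text
the job is handed in; nothing more can be done
None
```

Key 2 was the latched one; I tapped all four keys from left to right, then pressed it down and it released, so all four keys now stand up, nothing round the box moved, and the job is handed in (about 14 s on the robot's clock).

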